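# Sort leftover cabinet fittings back into their bins

## Task

Sort the four loose fittings on the joiner's bench (drawer knob, plate castor, angle bracket and butt hinge) back into the pick bins, each into the bin that already holds its kind; the hinge has slid part-way under the low riser and must be drawn forward before it can be lifted. Set each one down on the bare floor of its bin, in front of the stock, the same way up as it was on the bench, and let go of it.

Things in the scene. Friction and masses are not known exactly. Their poses are not given: they have to be found in the camera images.
- knob_mid (a point): Turned oak drawer knob, loose, standing on its foot: 30 mm high, round head 36 mm across (widest 17 to 24 mm above the bench), foot 26 mm across, 30 g. Point: on its axis, half-way up, 15 mm above the bench; z up.
- castor_mid (a point): Plate castor, loose, wheel up on its 45 x 45 x 3 mm steel plate, 60 mm high, 120 g. Point: on the plate's axis, 30 mm above the bench; z up, y along the axle, x towards the wheel's side. Steel fork 26 mm wide (y) spans x = -10 to +26 mm, 14 to 47 mm above the bench: grip it here across y. Black 40 mm wheel, 18 mm wide, axle at x = +14 mm, reaches to x = +34 mm.
- bracket_mid (a point): Bare metal angle bracket, loose, 100 g: two plates 60 long, 32 wide, 4 mm thick at right angles, one flat on the bench, one upright. Point: centre of the upright plate, 30 mm above the bench; z up; x along the flat plate, which reaches from x = -2 to +58 mm; y across the 32 mm width (grip the upright plate edge to edge along y).
- hinge_mid (a point): Folded steel butt hinge, loose, lying flat: 90 mm long (x), 36 wide (y), 10 thick, 180 g, round knuckle along its +y edge. Point: its centre, 5 mm above the bench; z up. At the start its +x end is under the riser's front edge, square to it within 0.2 rad; the -x end sticks out 45 to 55 mm towards the robot. It must be drawn out forward before it can be lifted.
- riser_lip (a point): Low plywood riser, fixed. Point: middle of its front edge, on top, 40 mm above the bench; x back over the riser (away from robot), y along the edge, z up. Board 15 mm thick, underside 25 mm above the bench, 200 mm along y, on two side battens with 164 mm open between. Top bare for 100 mm back from the edge; behind that a charger and a carton, up to 75 mm above the top.
- knobs_floor (a point): Blue pick bin, fixed, one of four alike side by side in any order: the one with two oak drawer knobs at its back (fixed stock, 30 mm high). Point: centre of the bare floor in front of the stock, on the floor, 12 mm above the bench; x to the bin's back (away from robot), y across, z up. Bare floor about 110 mm (x) by 99 mm (y). Walls 3 mm thick; above the floor the front rises 27, sides 33, rear half of sides 47 mm.
- castors_floor (a point): Blue pick bin, fixed, one of four alike side by side in any order: the one with two plate castors at its back (fixed stock, 60 mm high). Point: centre of the bare floor in front of the stock, on the floor, 12 mm above the bench; x to the bin's back (away from robot), y across, z up. Bare floor about 107 mm (x) by 99 mm (y). Walls 3 mm thick; above the floor the front rises 27, sides 33, rear half of sides 47 mm.
- brackets_floor (a point): Blue pick bin, fixed, one of four alike side by side in any order: the one with three nested angle brackets at its back (fixed stock, 71 mm high). Point: centre of the bare floor in front of the stock, on the floor, 12 mm above the bench; x to the bin's back (away from robot), y across, z up. Bare floor about 110 mm (x) by 99 mm (y). Walls 3 mm thick; above the floor the front rises 27, sides 33, rear half of sides 47 mm.
- hinges_floor (a point): Blue pick bin, fixed, one of four alike side by side in any order: the one with a stack of three butt hinges at its back (fixed stock, 31 mm high). Point: centre of the bare floor in front of the stock, on the floor, 12 mm above the bench; x to the bin's back (away from robot), y across, z up. Bare floor about 110 mm (x) by 99 mm (y). Walls 3 mm thick; above the floor the front rises 27, sides 33, rear half of sides 47 mm.
Things that resemble listed ones, but are neither listed nor needed, are in the scene too. Of the things shaped like the part that bears hinge_mid, the bare steel one is meant.

How it is judged (in metres and radians):
At the end, for the whole second after the job is handed in: Each fitting rests, released, on the bare floor of its kind's bin: its point within 50 mm along and 45 mm across of that floor's centre, under 28 mm (knob), 40 mm (castor, bracket), 18 mm (hinge) above the floor, tilted under 0.3 rad (hinge 0.2) (x of knob_mid in the frame of knobs_floor between -0.05 and 0.05 m and y of knob_mid in the frame of knobs_floor between -0.045 and 0.045 m and z of knob_mid in the frame of knobs_floor between 0 and 0.028 m and angle between each of knob_mid, castor_mid, bracket_mid's own z axis and vertical below 0.3 rad and linear speed of each of knob, castor, bracket, hinge below 0.02 m/s and x of castor_mid in the frame of castors_floor between -0.05 and 0.05 m and y of castor_mid in the frame of castors_floor between -0.045 and 0.045 m and z of castor_mid in the frame of castors_floor between 0 and 0.04 m and x of bracket_mid in the frame of brackets_floor between -0.05 and 0.05 m and y of bracket_mid in the frame of brackets_floor between -0.045 and 0.045 m and z of bracket_mid in the frame of brackets_floor between 0 and 0.04 m and x of hinge_mid in the frame of hinges_floor between -0.05 and 0.05 m and y of hinge_mid in the frame of hinges_floor between -0.045 and 0.045 m and z of hinge_mid in the frame of hinges_floor between 0 and 0.018 m and angle between hinge_mid's own z axis and vertical below 0.2 rad); the robot touches nothing.
It also fails if it takes over 109 s, if anything falls off the work surface, if the arm or the gripper's body presses on something with over 40 N, if the wrist force passes 120 N, or if a joint passes its speed limit or range.

## Robot

A 6-joint arm with a two-finger parallel gripper is mounted at the origin on the work surface. World frame = base frame: x ahead of the robot, y to its left, z up, the work surface at z = 0. Lengths are in m, angles in degrees, forces in N, time in s.
With the tool pointing down it reaches from about 0.325 to 0.775 m from the base axis. Payload 5.5 kg.
Tool frame: the origin (TCP) lies at the centre of the arm's flange, where the gripper is bolted on; the fingertips stand 182 mm ahead of it and the grasp point (between the pads) lies 163 mm ahead of it; z points along the fingers, y is the line along which they close (so a half turn about z gives the same grasp; the last joint's range is limited). The gripper opens to 88 mm and grips with 3 to 60 N. Pads are 20 mm wide; open, the fingers measure 115 mm over their backs; the gripper's body (75 mm by 178 mm) begins 61 mm behind the grasp point.
Start: joints at [71.866, 5.22, 70.514, -0, 104.267, -3.249], TCP at [0.154, 0.58, 0.405] pointing down, gripper open.
Joint ranges: [-164.24, 164.24], [-49.07, 125.15], [9.68, 141.18], [-86.29, 266.29], [3.28, 154.24], [-151.56, 151.56]. Speed limits (degrees/s): [147.25, 147.25, 172.46, 180, 180, 180].

## Interface

Orientations are given as [roll, pitch, yaw] about the fixed x, y, z axes, in that order (R = Rz(yaw) Ry(pitch) Rx(roll)).
In Python, from station import r gives the robot as it stands. The module is installed in compiled form; this text tells all that it offers. Calls block until the motion is done:
- r.reach(position, orientation): joint-space move of the TCP to a pose.
- r.servo_line(position, rotation=None, speed=0.15): straight line of the TCP; rotation=None keeps the orientation; speed is the mean speed in m/s.
- r.move_joints(angles): joint-space move.
- r.let_go() and r.grab(squeeze=None): open the fingers fully, or close them until they stop; squeeze is the grip in N (None keeps the last).
- r.wait(seconds).
- r.inverse_kinematics(position, orientation): joint angles nearest the present ones, or None.
- r.sense(): the state.
- r.snapshot(name): name is "scene" or "top"; returns a dict with "frame" (384x512x3 uint8, red, green, blue), "fx", "fy", "cx", "cy" (pixels), "dist_coeffs" ([k1, k2, p1, p2, k3] as OpenCV has them; the pictures are not rectified), "R" (3x3) and "t" (3): a world point X has camera coordinates R X + t. Camera axes: x right, y down, z forward; pixel columns grow to the right and rows downward; lengths in m; the calibration is good to about 2 mm. A picture is of the moment at which its call begins. There is no depth.
A pose or a line that the arm cannot do raises r.IKError and nothing moves.
- r.hand_in(): hands the job in; it is judged then, once.
The state is a dict: "clock": time; "joints": joint angles; "joint_vel": joint speeds; "joint_torque": joint torques, N m; "tcp_pos": TCP position; "orientation": TCP orientation; "contact_force": force on the tool from outside, world axes, zero at the start; "torque": the same for the moment, N m; "opening": finger opening in m; "gripper_force": force on a finger pad.
Only numpy, scipy, OpenCV 4.12 (cv2) and the standard library are available. Lean on these libraries where they do the work, as an engineer would, in place of code of your own. Each camera call takes 0.05 s, during which the arm holds its last target. There are 200 camera calls.

## Working session

There is one attempt and no reset: what is moved stays moved. The work goes in short steps, each a Python script; the robot and the scene stay as the last script left them, time stands still between calls to the robot, and variables do not carry over. Pictures are saved under pics/ and viewed, at most 14 in all, crops included, and the job is handed in when it is done.

```bash
mkdir -p pics
cat > h.py <<'E'
import numpy as np, cv2
from station import r
def snap(n):
    s=r.snapshot(n); s['K']=np.array([[s['fx'],0,s['cx']],[0,s['fy'],s['cy']],[0,0,1.]]); s['R']=np.array(s['R']);s['t']=np.array(s['t']);s['d']=np.array(s['dist_coeffs'],float)
    return s
def ray(s,px,z):
    p=cv2.undistortPoints(np.array(px,float).reshape(-1,1,2),s['K'],s['d']).reshape(-1,2)
    d=np.c_[p,np.ones(len(p))]@s['R']; c=-s['R'].T@s['t']
    return c+d*((z-c[2])/d[:,2])[:,None]
def proj(s,X):
    return cv2.projectPoints(np.array(X,float).reshape(-1,3),cv2.Rodrigues(s['R'])[0],s['t'],s['K'],s['d'])[0].reshape(-1,2)
def save(s,f,box=None,k=1):
    im=s['frame'][:,:,::-1]
    if box: x0,y0,x1,y1=box; im=im[y0:y1,x0:x1]
    cv2.imwrite('pics/'+f,cv2.resize(im,None,fx=k,fy=k,interpolation=cv2.INTER_CUBIC))
E
python3 - <<'E'
from h import *
import pickle
for n in('scene','top'):
    s=snap(n); pickle.dump(s,open(n+'0.pkl','wb')); save(s,n+'0.png',None,1.5625); print(n,-s['R'].T@s['t'],s['R'][2],s['fx'])
print(r.sense())
E
```

```text
scene [ 0.96263238 -0.15195078  0.67295799] [-0.61856184  0.27700978 -0.73528691] 350.7119641325242
top [0.37795117 0.0465038  1.34186268] [ 0.08117331  0.02022563 -0.99649477] 479.1218428422926
{'clock': 0.1, 'joints': array([ 7.18657109e+01,  5.25822037e+00,  7.05734730e+01,  7.02416434e-04,
        1.04264811e+02, -3.24906860e+00]), 'joint_vel': array([-0.0618455 , -0.04213754, -0.04610695,  0.03420859, -0.01247914,
        0.01695183]), 'joint_torque': array([ 2.58726366e-03, -4.47858131e+01, -4.07571673e+01,  6.99565513e-02,
        2.84249999e-02, -1.28383772e-04]), 'tcp_pos': array([0.15415208, 0.57991986, 0.40364053]), 'orientation': array([-1.79903690e+02, -6.14946419e-03,  1.65114947e+02]), 'contact_force': array([-0.15074633, -1.22032702,  0.36997796]), 'torque': array([ 0.04187199, -0.01758738,  0.00633553]), 'gripper_force': 0.0, 'opening': 0.08766263407545852}
```

View pics/scene0.png

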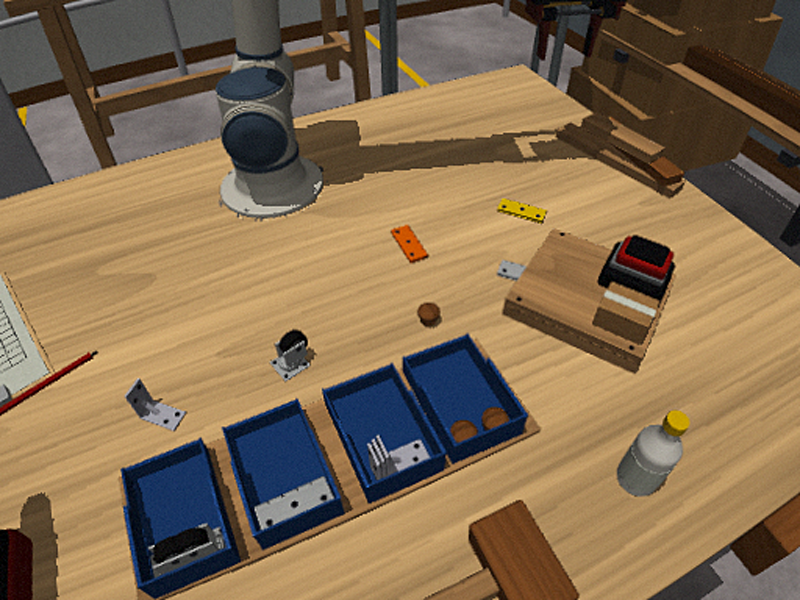

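View pics/top0.png

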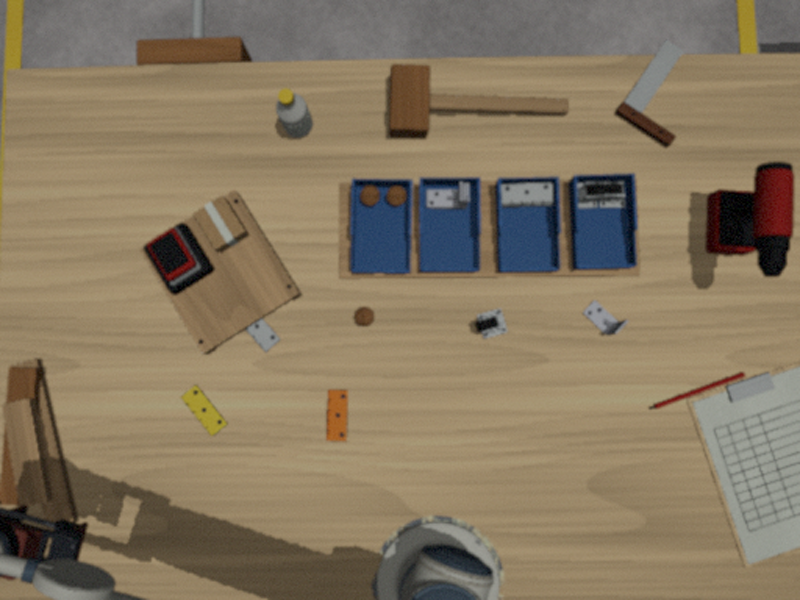

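Run:
```python
from h import *
import pickle
t=pickle.load(open('top0.pkl','rb'));s=pickle.load(open('scene0.pkl','rb'))
save(t,'c1.png',(210,108,420,220),3.8)
save(t,'c2.png',(90,115,250,235),5)
save(s,'c3.png',(70,190,300,270),3.45)
save(s,'c4.png',(240,120,400,240),5)
# blue mask
for n,m in(('top',t),('scene',s)):
    h=cv2.cvtColor(m['frame'],cv2.COLOR_RGB2HSV); k=cv2.inRange(h,(100,120,30),(125,255,255))
    for c in cv2.findContours(k,cv2.RETR_EXTERNAL,2)[0]:
        if cv2.contourArea(c)>500:
            print(n,cv2.contourArea(c),cv2.boundingRect(c),cv2.approxPolyDP(c,4,True).reshape(-1,2).tolist())
```

```text
top 2048.0 (225, 116, 38, 59) [[226, 116], [225, 172], [261, 173], [262, 117]]
top 2128.0 (318, 115, 40, 59) [[319, 115], [320, 173], [355, 172], [356, 116]]
top 1572.0 (269, 115, 38, 59) [[270, 115], [269, 172], [305, 172], [305, 115], [297, 115], [302, 118], [298, 134], [273, 134], [271, 121], [292, 120], [292, 115]]
top 2197.5 (365, 112, 42, 60) [[404, 112], [365, 117], [369, 171], [405, 169]]
scene 4943.0 (78, 281, 76, 102) [[128, 281], [78, 300], [88, 375], [98, 382], [153, 359]]
scene 4421.0 (143, 256, 77, 95) [[190, 256], [143, 274], [168, 350], [219, 328]]
scene 7830.0 (206, 214, 132, 108) [[299, 214], [258, 229], [266, 255], [250, 233], [206, 249], [236, 321], [283, 300], [285, 290], [291, 295], [333, 277], [337, 265]]
```

View pics/c1.png

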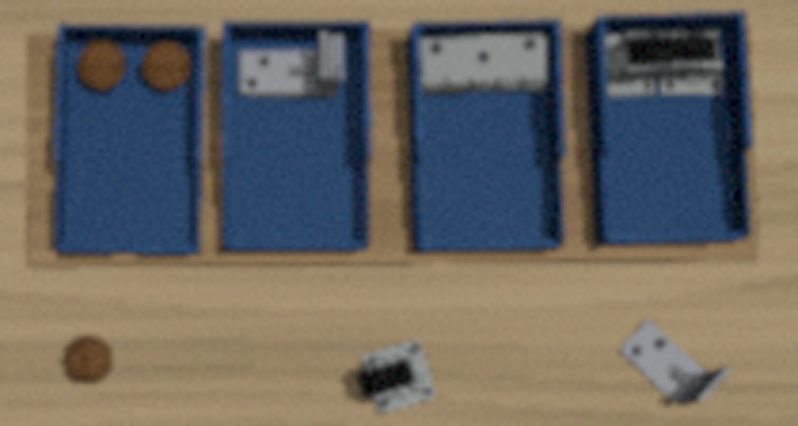

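View pics/c2.png

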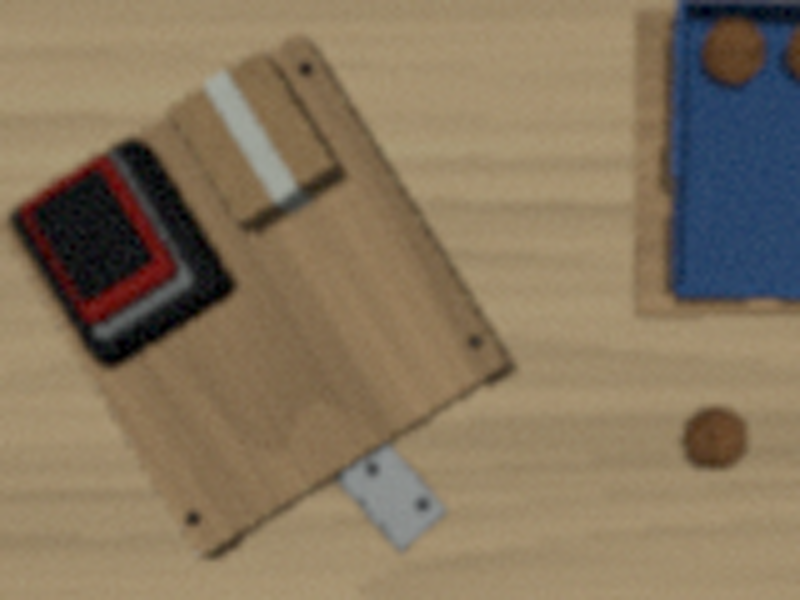

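View pics/c3.png

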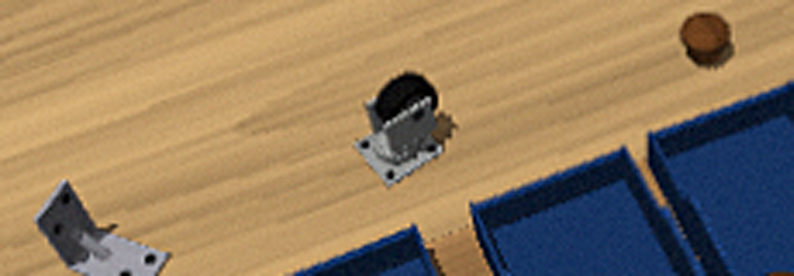

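View pics/c4.png

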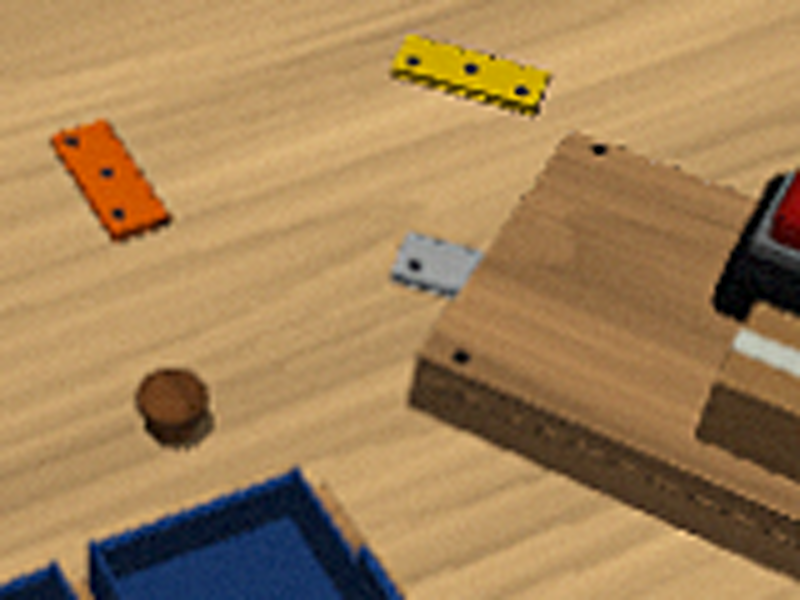

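Run:
```python
from h import *
import pickle
np.set_printoptions(precision=4,suppress=True)
t=pickle.load(open('top0.pkl','rb'));s=pickle.load(open('scene0.pkl','rb'))
def U(p,x0,y0,k): return (np.array(p,float)+.5)/k-.5+[x0,y0]
c1=lambda p:U(p,210,108,3.8); c2=lambda p:U(p,90,115,5); c3=lambda p:U(p,70,190,3.45); c4=lambda p:U(p,240,120,5)
print('knob',ray(t,c1([(88,360)]),.03),ray(t,c2([(716,438)]),.03),'scene',ray(s,c4([(173,396)]),.03))
print('knob top',ray(s,c3([(706,30)]),.03))
print('castor plate top',ray(t,c1([(420,342),(437,392),(383,410)]),.003)); print(' scene',ray(s,c3([(357,147),(392,185),(440,150)]),.003))
print('wheel top',ray(t,c1([(386,377)]),.06),ray(s,c3([(409,85)]),.058))
print('bracket flat',ray(t,c1([(647,320),(620,350)]),.004),'up top',ray(t,c1([(727,370),(690,403)]),.06),'scene',ray(s,c3([(66,180),(37,221)]),.06))
print('hinge',ray(t,c2([(445,512),(403,550),(388,443),(340,480)]),.01), 'scene',ray(s,c4([(410,234),(392,275)]),.01))
print('riser',ray(t,c2([(513,368),(208,556)]),.04),ray(s,c4([(416,355),(572,133)]),.04))
for n,q in dict(knobs=[(56,252),(200,252)],brackets=[(220,250),(368,249)],hinges=[(413,250),(560,248)],castors=[(596,244),(748,241)]).items(): print(n,ray(t,c1(q),.039))
for n,q in dict(knobs=[(60,26),(205,26)],brackets=[(223,23),(368,23)],hinges=[(413,22),(562,20)],castors=[(595,15),(747,12)]).items(): print(n,ray(t,c1(q),.059))
for n,q in dict(castors=[(78,301),(128,281)],hinges=[(143,274),(190,256)],brackets=[(206,249),(250,233)],knobs=[(258,229),(299,214)]).items(): print(n,ray(s,q,.042))
```

```text
knob [[0.4673 0.1239 0.03  ]] [[0.4677 0.1239 0.03  ]] scene [[0.4762 0.1207 0.03  ]]
knob top [[0.475  0.1216 0.03  ]]
castor plate top [[ 0.4787 -0.1192  0.003 ]
 [ 0.4417 -0.1308  0.003 ]
 [ 0.4291 -0.0908  0.003 ]]
 scene [[ 0.4439 -0.1292  0.003 ]
 [ 0.484  -0.1169  0.003 ]
 [ 0.4709 -0.0785  0.003 ]]
wheel top [[ 0.4501 -0.0876  0.06  ]] [[ 0.4534 -0.0858  0.058 ]]
bracket flat [[ 0.4924 -0.2864  0.004 ]
 [ 0.4706 -0.2658  0.004 ]] up top [[ 0.4514 -0.3275  0.06  ]
 [ 0.4286 -0.3006  0.06  ]] scene [[ 0.4333 -0.306   0.06  ]
 [ 0.4565 -0.3273  0.06  ]]
hinge [[0.43   0.2769 0.01  ]
 [0.4091 0.3005 0.01  ]
 [0.469  0.309  0.01  ]
 [0.4487 0.336  0.01  ]] scene [[0.4145 0.2992 0.01  ]
 [0.4369 0.2734 0.01  ]]
riser [[0.5071 0.2342 0.04  ]
 [0.4065 0.4021 0.04  ]] [[0.5125 0.235  0.04  ]
 [0.4107 0.4039 0.04  ]]
knobs [[0.5451 0.1457 0.039 ]
 [0.5434 0.0418 0.039 ]]
brackets [[ 0.5447  0.0274  0.039 ]
 [ 0.5437 -0.0791  0.039 ]]
hinges [[ 0.5425 -0.1114  0.039 ]
 [ 0.5423 -0.217   0.039 ]]
castors [[ 0.5448 -0.243   0.039 ]
 [ 0.5453 -0.3523  0.039 ]]
knobs [[0.7061 0.1399 0.059 ]
 [0.7041 0.0357 0.059 ]]
brackets [[ 0.7061  0.0228  0.059 ]
 [ 0.7042 -0.081   0.059 ]]
hinges [[ 0.7044 -0.1132  0.059 ]
 [ 0.7041 -0.2198  0.059 ]]
castors [[ 0.7074 -0.2436  0.059 ]
 [ 0.7079 -0.3525  0.059 ]]
castors [[ 0.5529 -0.3517  0.042 ]
 [ 0.5509 -0.2492  0.042 ]]
hinges [[ 0.5482 -0.2172  0.042 ]
 [ 0.5486 -0.1159  0.042 ]]
brackets [[ 0.5469 -0.0794  0.042 ]
 [ 0.5499  0.0223  0.042 ]]
knobs [[0.5479 0.0427 0.042 ]
 [0.5511 0.1453 0.042 ]]
```

Hinge-shaped candidates in the top view (512-px frame) are bare steel (168,213), yellow (131,262) and orange (216,266). The steel one is meant, because it is bare metal and sits half under the riser; crop c2 confirms this. Bins from left to right in the top view are knobs, brackets, hinges, castors. I'll do the knob first.

```bash
cat >> h.py <<'E'
G=0.163
def st(m):
    q=r.sense(); print(m,'t%.1f'%q['clock'],'open %.4f'%q['opening'],'g %.1f'%q['gripper_force'],'F',np.round(q['contact_force'],1),'p',np.round(q['tcp_pos']-[0,0,G],4))
def over(x,y,z,yaw):
    best=None; j0=np.array(r.sense()['joints'])
    for w in(yaw,yaw+180,yaw-180):
        j=r.inverse_kinematics([x,y,z+G],[180,0,w])
        if j is not None and (best is None or np.abs(j-j0).max()<best[0]): best=(np.abs(j-j0).max(),j)
    if best is None: raise RuntimeError('no ik')
    r.move_joints(best[1])
def line(x,y,z,v=.15): r.servo_line([x,y,z+G],None,v)
def pick(x,y,z,yaw,N=30,zc=.15):
    over(x,y,zc,yaw); st('above'); line(x,y,z); r.grab(N); st('grabbed'); line(x,y,zc); st('lifted')
def place(x,y,z,yaw,zc=.15):
    over(x,y,zc,yaw); line(x,y,z); st('down'); r.let_go(); st('open'); line(x,y,zc)
E
python3 - <<'E'
from h import *
import pickle
pick(.471,.1227,.022,50)
place(.604,.0925,.036,50)
st('end'); s=snap('scene'); save(s,'k1.png',(180,100,400,265),3.6)
E
```

```text
above t2.1 open 0.0877 g 0.0 F [ 0.5  1.1 -0.5] p [0.471  0.1234 0.1503]
grabbed t4.0 open 0.0343 g 30.0 F [ 0.4 -0.9  0.4] p [0.471  0.1227 0.022 ]
lifted t5.0 open 0.0340 g 30.0 F [ 0.2 -1.  -1. ] p [0.4708 0.1227 0.1487]
down t6.5 open 0.0342 g 30.0 F [-0.6 -0.7 -0.6] p [0.604  0.0927 0.037 ]
open t7.5 open 0.0878 g 0.0 F [ 0.3 -0.6 -0.2] p [0.604  0.0925 0.036 ]
end t8.4 open 0.0875 g 0.0 F [-0.9  0.3  0.2] p [0.6038 0.0925 0.1487]
```

View pics/k1.png

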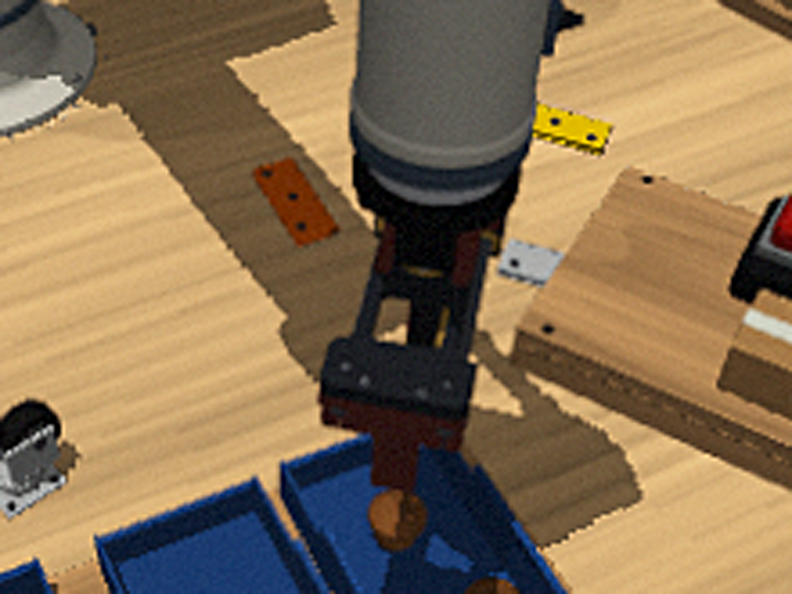

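The knob stands upright on the bare floor of its bin (crop px 397,518), and the fingers opened without contact. Castor and bracket next.

Run:
```python
from h import *
pick(.4533,-.0968,.037,107.7,35)
if .02<r.sense()['opening']<.032: place(.604,-.299,.051,130)
st('end')
pick(.4425,-.3154,.054,43,40)
if .028<r.sense()['opening']<.036: place(.577,-.028,.0685,0)
st('end')
over(.40,.24,.15,41)
s=snap('scene'); save(s,'k2.png',(60,190,340,385),2.85)
s=snap('top'); save(s,'k3.png',(90,105,420,285),2.4)
import pickle; pickle.dump(s,open('top1.pkl','wb'))
```

```text
above t9.7 open 0.0880 g 0.0 F [-0.1 -0.6  0.1] p [ 0.4535 -0.0966  0.1497]
grabbed t11.6 open 0.0261 g 34.7 F [ 0.  -0.2 -0.2] p [ 0.4533 -0.0968  0.037 ]
lifted t12.5 open 0.0261 g 34.7 F [ 0.4 -0.3 -1.5] p [ 0.4531 -0.0967  0.1488]
down t14.3 open 0.0260 g 35.0 F [ 1.  -0.2 -1.1] p [ 0.6041 -0.2987  0.0519]
open t15.3 open 0.0879 g 0.0 F [-0.4  0.5 -0.2] p [ 0.604 -0.299  0.051]
end t16.1 open 0.0878 g 0.0 F [-0.2  0.5 -0. ] p [ 0.6039 -0.2989  0.1487]
above t17.4 open 0.0878 g 0.0 F [ 0.2 -1.1 -0.6] p [ 0.4427 -0.3154  0.1494]
grabbed t19.1 open 0.0313 g 40.0 F [ 0.2 -0.1  0.9] p [ 0.4425 -0.3154  0.054 ]
lifted t19.8 open 0.0315 g 40.0 F [ 0.3 -0.3 -1.8] p [ 0.4424 -0.3153  0.1488]
down t21.7 open 0.0314 g 40.0 F [-0.6  0.  -1.1] p [ 0.577  -0.0285  0.0686]
open t22.7 open 0.0877 g 0.0 F [-0.6 -0.5 -0.2] p [ 0.577  -0.028   0.0685]
end t23.4 open 0.0879 g 0.0 F [ 0.2 -1.   0.4] p [ 0.5769 -0.028   0.1491]
```

View pics/k2.png

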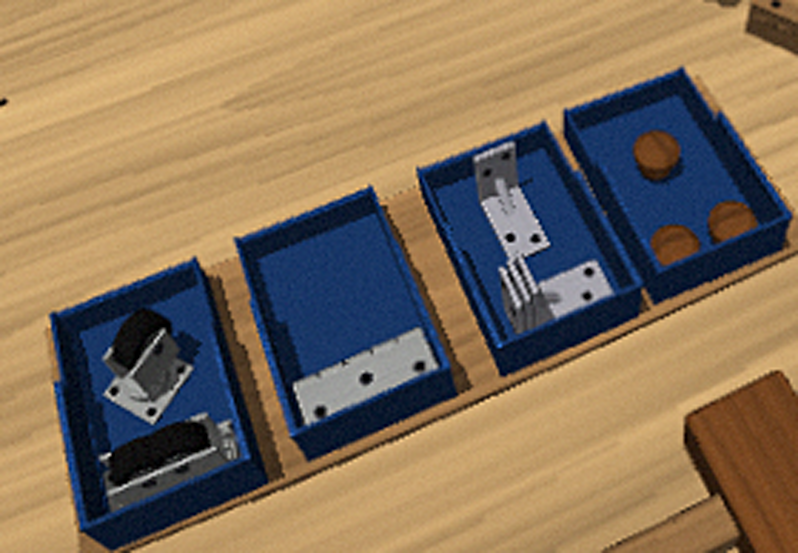

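View pics/k3.png

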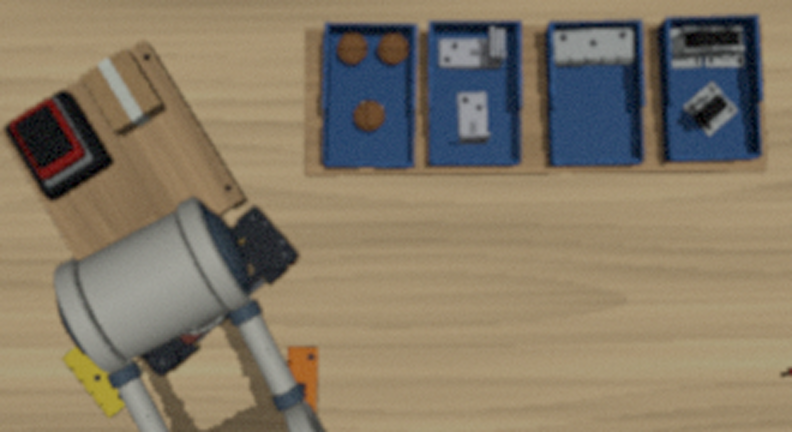

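The knob, castor and bracket are each in their own bin, upright on the bare floor (k3 px 368,115; 710,108; 472,115). Now I'll draw the hinge out.

Run:
```python
from h import *
x,y=.4392,.3019; c,s_=np.cos(np.radians(41)),np.sin(np.radians(41))
over(x,y,.12,41); line(x,y,.0215,.1); r.grab(35); st('grab')
x2,y2=x-.07*c,y-.07*s_
line(x2,y2,.0215,.06); st('drawn'); r.let_go(); line(x2,y2,.15)
over(.55,-.03,.2,41)
for n,b,k in(('top',(90,115,250,235),5),):
    s=snap(n); save(s,'d_'+n+'.png',b,k)
h=cv2.cvtColor(s['frame'],cv2.COLOR_RGB2HSV)
print(ray(s,[(160,220)],.01), proj(s,[[x2+.023*c,y2+.023*s_,.01]])); st('x')
import pickle; pickle.dump(s,open('top2.pkl','wb'))
```

```text
grab t27.1 open 0.0354 g 34.8 F [-0.3  0.1 -0.2] p [0.4391 0.3019 0.0214]
drawn t28.5 open 0.0353 g 34.8 F [ 0.1 -1.1 -0.2] p [0.3865 0.256  0.0215]
[[0.42229079 0.32919514 0.01      ]] [[180.71471366 226.38401567]]
x t31.7 open 0.0878 g 0.0 F [ 0.1  0.1 -0.3] p [ 0.5498 -0.0288  0.1997]
```

View pics/d_top.png

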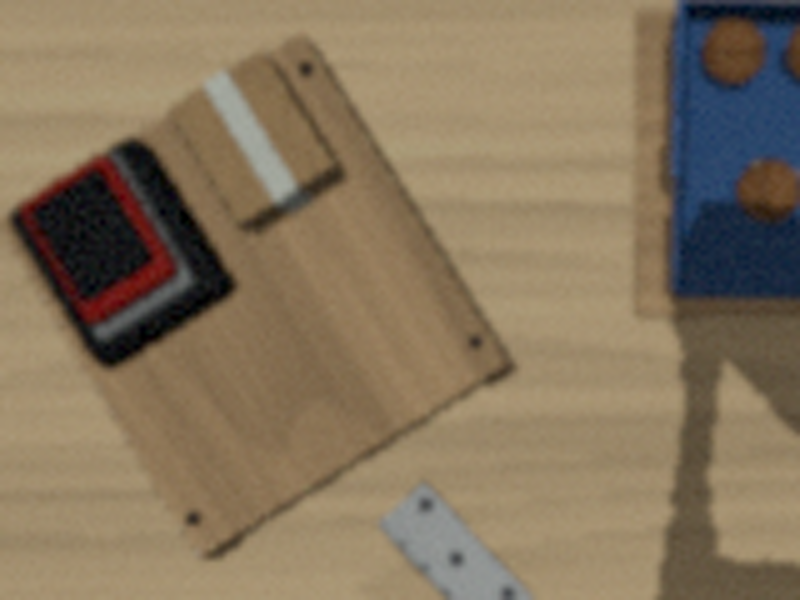

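The hinge lies fully clear of the riser, with its middle hole at crop (457,558) = px (181,226), matching the predicted centre. I'll lift it at the centre and place it.

Run:
```python
from h import *
c,s_=np.cos(np.radians(41)),np.sin(np.radians(41))
x,y=.4392-.047*c,.3019-.047*s_
pick(x,y,.0212,41,40)
if r.sense()['opening']>.03:
    place(.604,-.166,.0345,50)
    over(.35,.25,.3,41)
s=snap('scene'); save(s,'e1.png',(60,190,340,385),2.85); st('end')
```

```text
above t33.0 open 0.0879 g 0.0 F [ 0.1 -0.6  0.2] p [0.4041 0.2707 0.1503]
grabbed t34.9 open 0.0349 g 39.8 F [ 1.2 -0.6 -0.2] p [0.4037 0.2711 0.0212]
lifted t35.9 open 0.0352 g 39.9 F [-0.8  0.  -1.6] p [0.4036 0.271  0.1486]
down t38.5 open 0.0352 g 40.0 F [-1.2  0.2 -1.2] p [ 0.6042 -0.1658  0.0349]
open t39.5 open 0.0879 g 0.0 F [-0.3  0.3  0.6] p [ 0.604  -0.166   0.0345]
end t42.3 open 0.0880 g 0.0 F [-0.1  0.2 -0.3] p [0.3506 0.2497 0.2994]
```

View pics/e1.png

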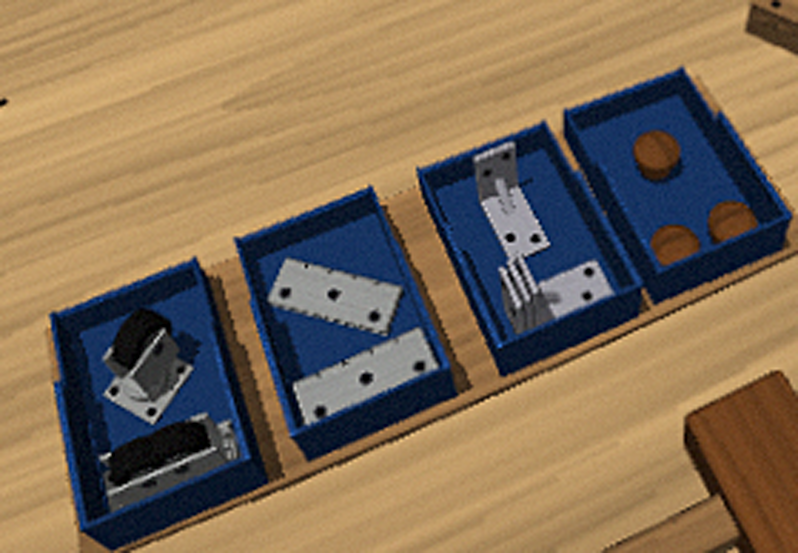

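The hinge lies flat on the bare floor in front of its stock (crop px 335,296), clear of the walls. All four fittings are placed, so I'm handing in.

```bash
python3 -c "
from station import r
print(r.hand_in())"
```

```text
the job is handed in; nothing more can be done
None
```

All four fittings are set down and released in their matching bins, upright or flat as they were on the bench, and the job was handed in at about 42 s of the 109 s allowed; no verdict was returned.

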